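Count to the third gap of the spice rack and push the tin in

ROBOT

A 6-joint arm with a two-finger parallel gripper is mounted at the origin on a cart in front of the work surface, level with it; the furniture and walls round the work are solid. World frame = base frame: x ahead of the robot, y to its left, z up, the work surface at z = 0. Lengths are in m, angles in rad, forces in N, time in s.
With the tool pointing down it reaches from about 0.35 to 0.85 m from the base axis. Payload 8.1 kg.
Tool frame: the origin (TCP) lies at the very end of the fingers, on their centre line; the grasp point (between the pads) lies 19 mm behind it; z points along the fingers, y is the line along which they close (so a half turn about z gives the same grasp; the last joint's range is limited). The gripper opens to 93 mm and grips with 3 to 60 N. Pads are 15 mm wide; open, the fingers measure 128 mm over their backs; the gripper's body (75 mm by 188 mm) begins 65 mm behind the grasp point.
Start: joints at [1.075, 0.13, 1.488, -0, 1.523, -0.085], TCP at [0.24, 0.55, 0.219] pointing down, gripper open.
Joint ranges: [-2.96, 2.96], [-0.89, 2.26], [0.02, 2.5], [-1.34, 4.48], [0, 2.73], [-2.66, 2.66]. Speed limits (rad/s): [2.39, 2.39, 2.79, 3.14, 3.14, 3.14].

INTERFACE

Orientations are given as a rotation vector (axis times angle).
In Python, from plant import read_state, eyes, workorder gives the robot as it stands. The module is installed in compiled form; this text tells all that it offers.
- The arm moves only by the tool play_rows, never from a script. Its argument "targets" is one flat list of numbers, 4 for each row, row after row: the shift along the tool's x, y, z in cm, then the turn about the tool's z in degrees. In form: [dx, dy, dz, roll, dx, dy, dz, roll, ...]. A call has 1 to 8 rows; each row is the pose to reach, as a shift and turn from the pose commanded when the call began, along the tool's axes at that moment; what a row does not reach only later rows make up. A row lasts 1/12 s, in which the tool goes at most 41.7 mm and 7.16 degrees, less where a joint would pass 70% of its speed; a pose out of reach is approached as far as the arm can. A call with a gripper value outside its range is refused whole. "grip" is the finger opening in cm, from 0 to 9.3, set as the call begins (left out, the last holds). The fingers move at their own pace and stop on an object; "grip_force" is the grip in N (left out, the last holds). Time passes only in rows, so rows that repeat a pose let the fingers close. It gives the time, the measured TCP pose, the force, the opening and the grip force at its end, in the units of the state.
- read_state(): the state, without advancing time (a new reading comes with each control period).
- eyes.read_camera(name): name is "scene" or "top" or "wrist"; returns a dict with "image" (480x640x3 uint8, red, green, blue), "vfov" (degrees; the focal length in pixels is half the picture's height over the tangent of half this angle, whatever the lens; pixels are square), "cx", "cy" (the principal point, pixels), "cam_to_world" (4x4, takes a point from camera to world coordinates); the wrist camera has in their place "T_tool_cam" (4x4, takes a point from camera to tool coordinates, whose origin is the TCP and whose axes are the flange's). Camera axes: x right, y up, looking along -z (the intrinsics and any distortion apply to the point x, -y, -z); pixel columns grow to the right and rows downward; lengths in m; the calibration is good to about 2 mm. A picture is of the moment at which its call begins: read the wrist's pose just before it. There is no depth.
- workorder.close_job(): hands the job in; it is judged then, once.
The state is a dict: "t": time; "q": joint angles; "dq": joint speeds; "joint_torque": joint torques, N m; "tool_pos": TCP position; "orientation": TCP orientation; "force": force on the tool from outside, world axes, zero at the start; "wrist_torque": the same for the moment, N m; "opening": finger opening in m; "gripper_force": force on a finger pad.
Only numpy, scipy, OpenCV 4.12 (cv2) and the standard library are available. Lean on these libraries where they do the work, as an engineer would, in place of code of your own. Each camera call takes 0.05 s, during which the arm holds its last target. There are 200 camera calls.

TASK

Count the gaps of the steel spice rack with a fingertip: run it lightly along the rail on the rack's back edge, starting at the end nearer the mug, so that it presses the sprung keys of the first, second and third gaps in turn, and stop there without touching the fourth key. Then push the lone spice tin that stands in front of the rack along the worktop into that third gap until it is fully home against the back wall; do not pick it up. Leave the mug, the drinks can and the two tins already in the rack where they are.

Things in the scene. Friction and masses are not known exactly. Their poses are not given: they have to be found in the camera images.
- rack: Fixed steel rack. Origin mid underside, on the worktop; x points from its open front into the gaps, y left seen from the front. Five dividers 6 mm thick, 48 high (8 mm round noses), at y = -148, -74, 0, 74, 148 mm, from x = -25 to the back wall (front face x = 21, top 52 high), make four 68 mm gaps with the worktop as floor. A tin that is home sticks out about 10 mm past the dividers.
- rail (a point): Middle of the top face of the rail: a fixed flat steel bar behind the back wall, 302 mm long (rack y), 18 wide, at rack x = 33 mm, its top 62 mm above the worktop. Four sprung black keys stand out of it, one behind each gap.
- key_1: Sprung key in the rail behind the leftmost gap (seen from the front): a black arched rod, 7 mm thick, 36 mm long along the rail, its crown 5 mm above the rail; its ends slope into the rail, so a finger 1 to 3 mm above the rail rides over it. About 1 N starts it down, 3 N brings it flush; it springs back. Origin at the crown; axes as the rack. A light finger touch counts.
- key_2: The same key behind the second gap from the left; origin at the crown.
- key_3: The same key behind the third gap from the left; origin at the crown.
- key_4: The same key behind the rightmost gap; origin at the crown.
- gap_1 (a point): In the leftmost gap (seen from the front), on the worktop: the point where the centre of the underside of a fully home tin lies, 28 mm in front of the back wall. Axes as the rack.
- gap_2 (a point): The same point in the second gap from the left.
- gap_3 (a point): The same point in the third gap from the left.
- gap_4 (a point): The same point in the rightmost gap.
- spice_tin: The tin to push: a loose round aluminium spice tin, 56 mm across, 38 mm high, about 0.12 kg, standing alone on the worktop 10 to 14 cm in front of the rack's middle. Origin at the centre of its underside, z up.
- stored_tin_a: Tin of the same make, already home in the leftmost gap of the rack; loose, to be left alone. Origin at the centre of its underside.
- stored_tin_b: The same, in the rightmost gap.
- mug: White dotted china mug, 78 mm across the body, 114 mm with its handle, 93 mm high, loose. Stands off the front corner of one end of the rack, left or right: that end is where the counting starts. Origin at the middle of its underside.
- can: Printed drinks can, 66 mm across, 115 mm high, loose, off the front corner of the other end of the rack. Origin at the middle of its underside.
Not all that is in view belongs to the job. What is shaped like the spice_tin but brown or red is not meant.

How it is judged:
On the way, in this order (a step that is already met when the one before it is completed fails the run):
1. a finger touches the key of the first gap, counted from the mug's end (((y of mug in the frame of rack above 0 m and contact force between the fingers and key_1 above 0.2 N) or (y of mug in the frame of rack below 0 m and contact force between the fingers and key_4 above 0.2 N))), for 0.05 s.
2. then the key of the second gap (((y of mug in the frame of rack above 0 m and contact force between the fingers and key_2 above 0.2 N) or (y of mug in the frame of rack below 0 m and contact force between the fingers and key_3 above 0.2 N))), for 0.05 s.
3. then the key of the third gap (((y of mug in the frame of rack above 0 m and contact force between the fingers and key_3 above 0.2 N) or (y of mug in the frame of rack below 0 m and contact force between the fingers and key_2 above 0.2 N))), for 0.05 s.
4. then the tin is home in that third gap (((y of mug in the frame of rack above 0 m and y of spice_tin in the frame of gap_3 between -0.015 and 0.015 m and x of spice_tin in the frame of gap_3 above -0.006 m) or (y of mug in the frame of rack below 0 m and y of spice_tin in the frame of gap_2 between -0.015 and 0.015 m and x of spice_tin in the frame of gap_2 above -0.006 m))), for 0.2 s.
At the end, for the whole second after the job is handed in: The lone tin stands upright and at rest on the worktop in the third gap from the mug's end, within 6 mm of the back wall and within 15 mm of the gap's middle line; the mug, the can and the stored tins are within 20 mm of where they stood (((y of mug in the frame of rack above 0 m and y of spice_tin in the frame of gap_3 between -0.015 and 0.015 m and x of spice_tin in the frame of gap_3 above -0.006 m) or (y of mug in the frame of rack below 0 m and y of spice_tin in the frame of gap_2 between -0.015 and 0.015 m and x of spice_tin in the frame of gap_2 above -0.006 m)) and angle between spice_tin's own z axis and vertical below 0.1 rad and linear speed of spice_tin below 0.02 m/s and height (world z) of spice_tin between -0.006 and 0.006 m and distance of each of mug, can, stored_tin_a, stored_tin_b from where it was at the start of the episode below 0.02 m); the robot touches nothing.
It fails at once if the tin is lifted more than 12 mm off the worktop (height (world z) of spice_tin above 0.012 m).
It fails at once if the tin is tipped over (more than 30 degrees) (angle between spice_tin's own z axis and vertical above 0.52 rad).
It fails at once if the rack or its rail is pressed hard (more than 30 N) (contact force between any of the arm, the fingers and rack above 30 N).
It fails at once if the fourth key, counted from the mug's end, is touched ((y of mug in the frame of rack above 0 m and contact force between the fingers and key_4 above 0.2 N) or (y of mug in the frame of rack below 0 m and contact force between the fingers and key_1 above 0.2 N)).
It fails at once if the mug, the drinks can or a stored tin is shifted by more than 20 mm (distance of any of mug, can, stored_tin_a, stored_tin_b from where it was at the start of the episode above 0.02 m).
It also fails if it takes over 67 s, if anything falls off the work surface, if the arm or the gripper's body presses on something with over 40 N, if the wrist force passes 120 N, or if a joint passes its speed limit or range.

## Working session

There is one attempt and no reset: what is moved stays moved. The work goes in short steps, Python scripts to look and compute and a tool call to move; the robot and the scene stay as the last step left them, time stands still between calls to the robot, and variables do not carry over. Pictures are saved under pics/ and viewed, at most 10 in all, crops included, and the job is handed in when it is done.

Besides the shell and the picture viewer there is one more tool, called after ">>>" by a JSON object that holds its "name" and its "arguments". play_rows: Moves the arm, as the interface text tells. Its arguments: {"type":"object","properties":{"targets":{"type":"array"},"grip":{"type":"number"},"grip_force":{"type":"number"}},"required":["targets"]}

```bash
mkdir -p pics
cat > h.py <<'E'
import numpy as np, cv2
from plant import read_state, eyes, workorder
from scipy.spatial.transform import Rotation as R
def cam(n):
    s=read_state(); c=eyes.read_camera(n)
    c['f']=240/np.tan(np.radians(c['vfov'])/2)
    if 'cam_to_world' in c: c['T']=np.array(c['cam_to_world'])
    else:
        M=np.eye(4); M[:3,:3]=R.from_rotvec(s['orientation']).as_matrix(); M[:3,3]=s['tool_pos']; c['T']=M@np.array(c['T_tool_cam'])
    return c
def ray(c,u,v,z):
    d=c['T'][:3,:3]@np.array([(u-c['cx'])/c['f'],-(v-c['cy'])/c['f'],-1]); o=c['T'][:3,3]
    return o+d*(z-o[2])/d[2]
def proj(c,p):
    q=np.linalg.inv(c['T'])@np.append(p,1); return c['cx']+c['f']*q[0]/-q[2], c['cy']-c['f']*q[1]/-q[2]
def save(n,im): cv2.imwrite(n,np.ascontiguousarray(im[:,:,::-1]))
E
python3 - <<'E'
from h import *
for n in('scene','top'):
    c=cam(n); save(f'pics/{n}0.png',c['image']); print(n,[k for k in c],c['vfov'],c['cx'],c['cy'],c['T'].round(3).tolist())
print(read_state())
E
```

```text
scene ['image', 'vfov', 'cx', 'cy', 'cam_to_world', 'f', 'T'] 48.87996788053516 326.3813941446276 239.40036767144755 [[0.603, 0.363, -0.71, -0.305], [-0.798, 0.281, -0.534, -0.743], [0.006, 0.888, 0.459, 0.569], [0.0, 0.0, 0.0, 1.0]]
top ['image', 'vfov', 'cx', 'cy', 'cam_to_world', 'f', 'T'] 46.08017552990505 317.80093897787737 229.70911042618093 [[0.019, 0.989, -0.147, 0.292], [-1.0, 0.021, 0.009, -0.168], [0.012, 0.147, 0.989, 1.258], [0.0, 0.0, 0.0, 1.0]]
{'t': 0.1, 'q': array([ 1.07457767e+00,  1.31084789e-01,  1.48919163e+00, -1.15678609e-05,
        1.52298500e+00, -8.53846875e-02]), 'dq': array([-0.00052721, -0.00074441, -0.00325994, -0.00020266, -0.00211112,
        0.00095514]), 'joint_torque': array([ 7.60066232e-04, -5.61347222e+01, -4.93092334e+01,  7.69500481e-02,
        2.93407543e-02, -1.50141710e-05]), 'tool_pos': array([0.23935157, 0.54962569, 0.21768118]), 'orientation': array([-6.40711204e-01, -3.07508548e+00,  2.51605734e-03]), 'force': array([-1.32790653, -0.61701441, -0.41651994]), 'wrist_torque': array([-0.00387641, -0.02103539, -0.08003744]), 'gripper_force': 0.0, 'opening': 0.09255452085823836}
```

View pics/top0.png

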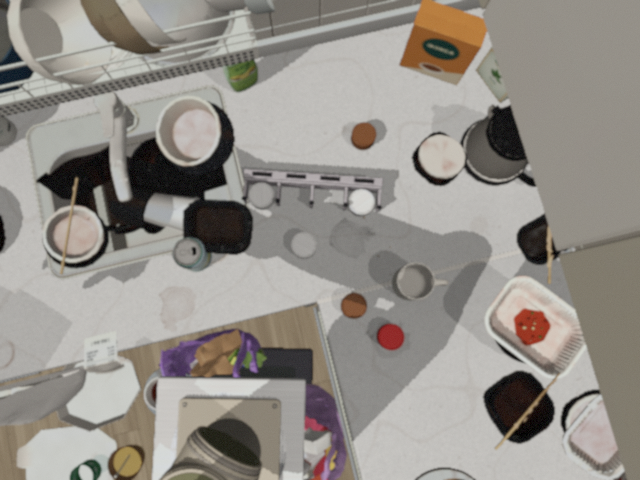

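View pics/scene0.png

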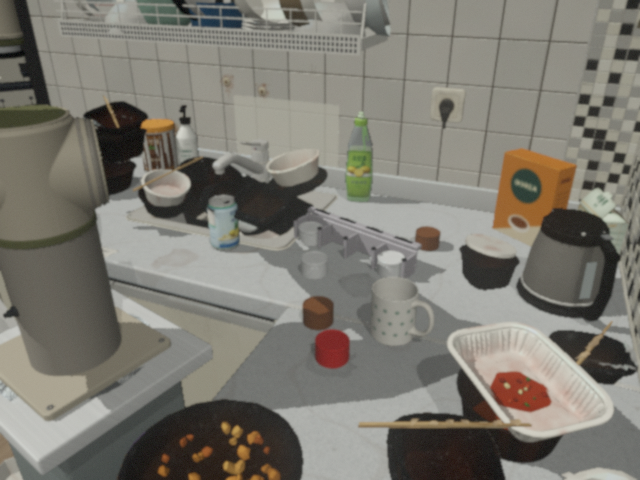

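The tin could be any of these, in top-view pixels: grey (303,243), brown (353,305), red (390,336), brown (363,135), or the stored tins (262,195) and (361,201). I choose the grey one at (303,243), which stands alone in front of the rack. The mug at (413,282) is off the rack's right end, so counting goes key_4, key_3, key_2 and the target is gap_2. The can is at (190,252).

Run:
```python
from h import *
c=cam('top'); im=c['image']
cr=im[155:275,225:405]; save('pics/crop1.png',cv2.resize(cr,None,fx=4,fy=4,interpolation=cv2.INTER_CUBIC))
g=im.max(2)
m=np.zeros_like(g); m[165:195,240:390]=(g[165:195,240:390]<70)
n,l,s,ce=cv2.connectedComponentsWithStats(m)
for i in range(1,n):
    if s[i,4]>8: print(s[i],ce[i].round(1),ray(c,*ce[i],.065).round(4))
for u,v in[(303,243),(413,282),(190,252)]: print(ray(c,u,v,.038).round(3))
```

```text
[253 173  18   3  36] [261.9 173.8] [ 0.5888 -0.0551  0.065 ]
[288 175  17   3  33] [295.9 175.9] [ 0.5857 -0.129   0.065 ]
[322 177  17   3  35] [329.9 178.1] [ 0.5824 -0.2028  0.065 ]
[355 179  18   3  34] [363.9 180.4] [ 0.579  -0.2765  0.065 ]
[ 0.443 -0.147  0.038]
[ 0.363 -0.387  0.038]
[0.418 0.097 0.038]
```

View pics/crop1.png

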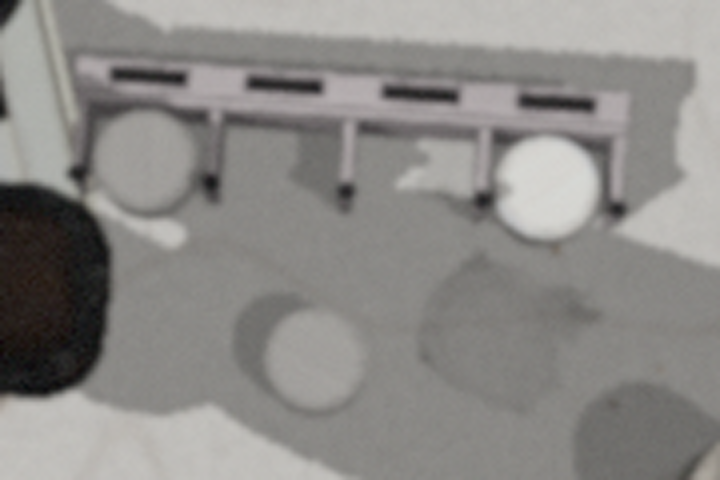

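The crop confirms the choice: the lone grey tin is at crop (315,358), and the four black keys run along the rail at y≈75–103. Next I work out the moves.

```bash
cat >> h.py <<'E'
YAW=np.arctan2(.0098,.2214); O=np.array([.551,-.1644])
def rk(x,y): # rack->world
    c,s=np.cos(YAW),np.sin(YAW); return O+np.array([c*x+s*y,-s*x+c*y])
def delta(p):
    s=read_state(); M=R.from_rotvec(s['orientation']).as_matrix()
    ty=np.degrees(np.arctan2(M[1,1],M[0,1])); want=90-np.degrees(YAW)
    print('t',round(s['t'],2),'pos',s['tool_pos'].round(4),'F',s['force'].round(2),'tilt',M[:,2].round(4),'d_cm',(100*M.T@(np.array(p)-s['tool_pos'])).round(2),'roll',round(ty-want,2))
E
python3 -c "
from h import *
p=[*rk(.033,-.148),.15]; print(p); delta(p)
c=cam('wrist'); print(c['T_tool_cam'])"
```

```text
[np.float64(0.5774230886837294), np.float64(-0.31371450158779546), 0.15]
t 0.15 pos [0.2394 0.5497 0.2178] F [-0.06  0.43  0.7 ] tilt [-7.0e-04 -1.3e-03 -1.0e+00] d_cm [-65.47 -65.65   6.87] roll -21.0
[[-8.91597809e-04  9.59226486e-01  2.82637141e-01  7.87753972e-02]
 [ 9.99999591e-01  8.98128628e-04  1.06456912e-04  8.97507993e-04]
 [-1.51728217e-04  2.82637120e-01 -9.59226895e-01 -1.65369318e-01]
 [ 0.00000000e+00  0.00000000e+00  0.00000000e+00  1.00000000e+00]]
```

>>> {"name": "play_rows", "arguments": {"targets": [-2.7, -2.7, 0, 0, -5.4, -5.4, 0, 0, -8.1, -8.1, 0, 0, -10.8, -10.8, 0, 0, -13.5, -13.5, 0, 0, -16.2, -16.2, 0, 0, -18.9, -18.9, 0, 0, -21.6, -21.6, 0, 0], "grip": 0, "grip_force": 10}}

```text
t: 0.87
tool_pos: [0.3515, 0.2641, 0.2186]
orientation: [0.64, 3.075, 0.0]
force: [0.5, 0.1, -0.5]
opening: 0.0442
gripper_force: 0.0
```

>>> {"name": "play_rows", "arguments": {"targets": [-2.7, -2.7, 0, 0, -5.4, -5.4, 0, 0, -8.1, -8.1, 0, 0, -10.8, -10.8, 0, 0, -13.5, -13.5, 0, 0, -16.2, -16.2, 0, 0, -18.9, -18.9, 0, 0, -21.6, -21.6, 0, 0]}}

```text
t: 1.53
tool_pos: [0.4634, -0.0205, 0.2187]
orientation: [0.641, 3.075, 0.0]
force: [-0.8, -0.0, -0.4]
opening: 0.0003
gripper_force: 0.0
```

>>> {"name": "play_rows", "arguments": {"targets": [-2.7, -2.7, 0, -3, -5.4, -5.4, 0, -6, -8.1, -8.1, 0, -9, -10.8, -10.8, 0, -12, -13.5, -13.5, 0, -15, -16.2, -16.2, 0, -18, -18.9, -18.9, 0, -21, -18.9, -18.9, 0, -21]}}

```text
t: 2.2
tool_pos: [0.5611, -0.273, 0.2161]
orientation: [-0.071, -3.138, 0.001]
force: [0.2, 0.7, -0.2]
opening: 0.0007
gripper_force: 0.0
```

```bash
python3 -c "
from h import *
c=cam('wrist'); save('pics/w1.png',c['image'])
delta([*rk(.033,-.148),.08])
for i,y in enumerate([.111,.037,-.037,-.111]): print('key',i+1,np.round(proj(c,[*rk(.033,y),.067]),1))
"
```

```text
t 2.25 pos [ 0.5606 -0.2702  0.2165] F [-0.23  0.6   0.49] tilt [-2.6e-03  9.0e-04 -1.0e+00] d_cm [-1.92 -4.28 13.64] roll -0.17
key 1 [547.5 246.7]
key 2 [469.1 246.8]
key 3 [390.8 246.9]
key 4 [312.5 247. ]
```

View pics/w1.png

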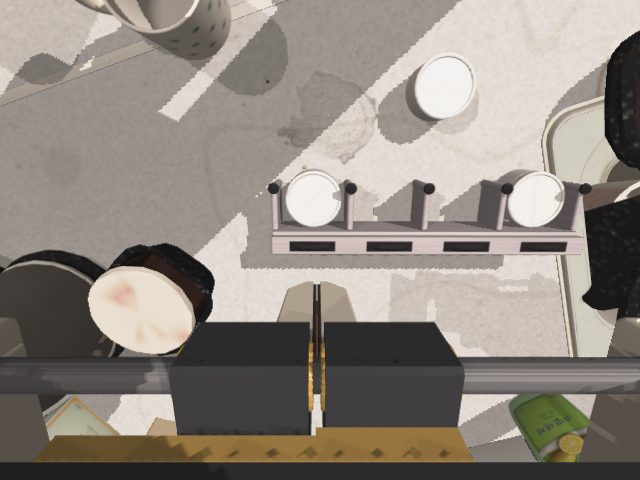

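The wrist view shows the keys at (312,246), (390,246), (466,246) and (543,247), close to the prediction. The lone tin is at (444,88). I'll check the height of the pot at (142,310) before going down.

```bash
python3 -c "
from h import *
c=cam('wrist');t=cam('top')
for z in(.06,.08,.1,.12,.14): print(z,ray(c,142,308,z).round(3),ray(t,440,156,z).round(3))
delta([*rk(.033,-.148),.08])
print('tin',ray(c,444,87,.038), ray(t,303.7,244.5,.038))
for u in(312,389.5,466.5,543.5): print(ray(c,u,246.5,.066).round(4))
"
```

```text
0.06 [ 0.637 -0.451  0.06 ] [ 0.639 -0.444  0.06 ]
0.08 [ 0.628 -0.439  0.08 ] [ 0.633 -0.439  0.08 ]
0.1 [ 0.618 -0.428  0.1  ] [ 0.627 -0.434  0.1  ]
0.12 [ 0.609 -0.416  0.12 ] [ 0.621 -0.43   0.12 ]
0.14 [ 0.599 -0.405  0.14 ] [ 0.615 -0.425  0.14 ]
t 2.35 pos [ 0.5606 -0.2672  0.2178] F [-0.59  1.25  0.02] tilt [-0.0013  0.0011 -1.    ] d_cm [-1.92 -4.58 13.77] roll -0.09
tin [ 0.44096127 -0.14698096  0.038     ] [ 0.43965445 -0.14878483  0.038     ]
[ 0.5784 -0.2743  0.066 ]
[ 0.582  -0.2007  0.066 ]
[ 0.5855 -0.1277  0.066 ]
[ 0.5891 -0.0546  0.066 ]
```

>>> {"name": "play_rows", "arguments": {"targets": [-1.0, -2.2, 2, 0, -1.9, -4.5, 5, 0, -1.9, -4.5, 8, 0, -1.9, -4.5, 11, 0, -1.9, -4.5, 13, 0, -1.9, -4.5, 13, 0, -1.9, -4.5, 13, 0]}}

```text
t: 2.93
tool_pos: [0.5772, -0.3112, 0.0882]
orientation: [-0.068, -3.139, -0.002]
force: [0.3, 0.3, 0.5]
opening: 0.0003
gripper_force: 0.0
```

```bash
python3 -c "
from h import *
import time
for i in range(3): delta([*rk(.033,-.148),.064]); eyes.read_camera('wrist')
"
```

```text
t 2.93 pos [ 0.5772 -0.3112  0.0882] F [0.33 0.31 0.54] tilt [-0.002   0.0014 -1.    ] d_cm [-0.04 -0.25  2.42] roll 0.06
t 2.98 pos [ 0.5785 -0.3122  0.0903] F [1.27 0.07 0.72] tilt [ 1.e-03 -5.e-04 -1.e+00] d_cm [ 0.1  -0.15  2.63] roll 0.05
t 3.03 pos [ 0.5793 -0.3129  0.0915] F [0.2  0.21 0.4 ] tilt [ 0.003  -0.0018 -1.    ] d_cm [ 0.19 -0.08  2.75] roll 0.05
```

>>> {"name": "play_rows", "arguments": {"targets": [0, 0, 0.5, 0, 0, 0, 1.0, 0, 0, 0, 1.5, 0, 0, 0, 1.9, 0, 0, 0, 1.9, 0, 0, 0, 1.9, 0, 0, 0, 1.9, 0]}}

```text
t: 3.67
tool_pos: [0.5779, -0.313, 0.0695]
orientation: [-0.07, -3.141, -0.0]
force: [0.6, -0.2, 0.1]
opening: 0.0007
gripper_force: 0.0
```

```bash
python3 -c "
from h import *
for i in range(6): delta([*rk(.033,-.148),.064]); eyes.read_camera('wrist')
"
```

```text
t 3.67 pos [ 0.5779 -0.313   0.0695] F [ 0.61 -0.23  0.1 ] tilt [-2.e-04  2.e-04 -1.e+00] d_cm [ 0.04 -0.07  0.55] roll -0.01
t 3.72 pos [ 0.578  -0.3131  0.0698] F [-0.6  -0.93  0.73] tilt [ 1.e-04 -1.e-04 -1.e+00] d_cm [ 0.06 -0.06  0.58] roll -0.0
t 3.77 pos [ 0.5781 -0.3132  0.0699] F [ 0.39 -0.1   0.2 ] tilt [ 3.e-04 -2.e-04 -1.e+00] d_cm [ 0.06 -0.06  0.59] roll -0.0
t 3.82 pos [ 0.5781 -0.3132  0.0699] F [ 0.16  0.09 -0.35] tilt [ 4.e-04 -3.e-04 -1.e+00] d_cm [ 0.06 -0.06  0.59] roll -0.0
t 3.87 pos [ 0.5781 -0.3132  0.0699] F [-0.45  0.33  0.75] tilt [ 4.e-04 -3.e-04 -1.e+00] d_cm [ 0.06 -0.06  0.59] roll -0.0
t 3.92 pos [ 0.5781 -0.3131  0.0699] F [ 0.81  0.37 -0.48] tilt [ 3.e-04 -2.e-04 -1.e+00] d_cm [ 0.06 -0.06  0.59] roll -0.0
```

>>> {"name": "play_rows", "arguments": {"targets": [0, 0, 0.2, 0, 0, 0, 0.4, 0, 0, 0, 0.6, 0, 0, 0, 0.6, 0, 0, 0, 0.6, 0, 0, 0, 0.6, 0]}}

```text
t: 4.47
tool_pos: [0.5778, -0.313, 0.0635]
orientation: [-0.069, -3.141, -0.0]
force: [0.5, 0.5, -0.5]
opening: 0.0006
gripper_force: 0.0
```

```bash
python3 -c "
from h import *
for i in range(3): delta([*rk(.033,-.111),.064]); eyes.read_camera('wrist')
"
```

```text
t 4.47 pos [ 0.5778 -0.313   0.0635] F [ 0.45  0.47 -0.49] tilt [-2.e-04  1.e-04 -1.e+00] d_cm [ 0.04  3.63 -0.05] roll 0.0
t 4.52 pos [ 0.578  -0.3131  0.0637] F [ 0.07 -0.18  1.17] tilt [ 1.e-04 -1.e-04 -1.e+00] d_cm [ 0.05  3.63 -0.03] roll -0.0
t 4.57 pos [ 0.578  -0.3131  0.0637] F [0.35 0.94 0.97] tilt [ 1.e-04 -1.e-04 -1.e+00] d_cm [ 0.05  3.63 -0.03] roll -0.0
```

>>> {"name": "play_rows", "arguments": {"targets": [0, 0.6, 0, 0, 0, 1.2, 0, 0, 0, 1.8, 0, 0, 0, 2.4, 0, 0, 0, 3.0, 0, 0, 0, 3.6, 0, 0, 0, 3.6, 0, 0, 0, 3.6, 0, 0]}}

```text
t: 5.28
tool_pos: [0.5797, -0.276, 0.0637]
orientation: [0.068, 3.141, 0.001]
force: [-0.1, 2.0, 3.0]
opening: 0.0003
gripper_force: 1.0
```

```bash
python3 -c "
from h import *
F=[]
for i in range(4): delta([*rk(.033,-.037),.064]); c=cam('wrist'); F.append(read_state()['force'])
print(np.mean(F,0)); save('pics/w2.png',c['image'][180:420,200:520])
"
```

```text
t 5.28 pos [ 0.5797 -0.276   0.0637] F [-0.07  1.95  3.04] tilt [ 1.e-04  7.e-04 -1.e+00] d_cm [ 0.06  7.32 -0.02] roll 0.05
t 5.33 pos [ 0.5797 -0.2764  0.0637] F [0.83 1.04 2.63] tilt [ 1.e-04  6.e-04 -1.e+00] d_cm [ 0.06  7.36 -0.02] roll 0.03
t 5.38 pos [ 0.5796 -0.2766  0.0636] F [0.08 2.11 2.63] tilt [-0.e+00  6.e-04 -1.e+00] d_cm [ 0.05  7.38 -0.03] roll 0.02
t 5.43 pos [ 0.5796 -0.2768  0.0636] F [0.69 1.9  1.67] tilt [-0.e+00  4.e-04 -1.e+00] d_cm [ 0.05  7.4  -0.04] roll 0.01
[0.44384917 1.7079084  2.12947708]
```

View pics/w2.png

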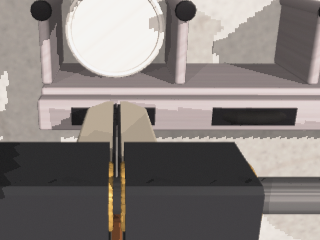

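The fingertip sits on key_4 (crop 113,115) with about 2.5 N upward, so I slide on to key_3 and then key_2.

>>> {"name": "play_rows", "arguments": {"targets": [0, 1.0, 0, 0, 0, 2.0, 0, 0, 0, 3.0, 0, 0, 0, 4.0, 0, 0, 0, 5.0, 0, 0, 0, 6.0, 0, 0, 0, 7.0, 0, 0, 0, 7.4, 0, 0]}}

```text
t: 6.15
tool_pos: [0.5832, -0.2015, 0.064]
orientation: [0.068, 3.14, -0.0]
force: [-0.1, -1.3, 1.5]
opening: 0.0003
gripper_force: 1.0
```

```bash
python3 -c "
from h import *
F=[]
for i in range(4): delta([*rk(.033,.037),.064]); eyes.read_camera('wrist'); F.append(read_state()['force'])
print(np.mean(F,0))
"
```

```text
t 6.15 pos [ 0.5832 -0.2015  0.064 ] F [-0.11 -1.3   1.5 ] tilt [ 5.e-04 -0.e+00 -1.e+00] d_cm [ 0.07  7.27 -0.  ] roll 0.05
t 6.2 pos [ 0.5832 -0.2012  0.0639] F [0.94 2.37 1.56] tilt [ 4.e-04  4.e-04 -1.e+00] d_cm [ 0.07  7.24 -0.  ] roll 0.07
t 6.25 pos [ 0.5831 -0.2018  0.0639] F [0.24 1.75 1.83] tilt [ 3.e-04  5.e-04 -1.e+00] d_cm [ 0.06  7.29 -0.01] roll 0.07
t 6.3 pos [ 0.583  -0.2023  0.0638] F [-0.21  1.33  1.93] tilt [ 3.e-04  5.e-04 -1.e+00] d_cm [ 0.06  7.35 -0.01] roll 0.05
[0.57944471 1.83998272 1.50668531]
```

>>> {"name": "play_rows", "arguments": {"targets": [0, 1.0, 0, 0, 0, 2.0, 0.03, 0, 0, 3.0, 0.03, 0, 0, 4.0, 0.03, 0, 0, 5.0, 0.03, 0, 0, 6.0, 0.03, 0, 0, 6.8, 0.03, 0, 0, 7.2, 0.03, 0]}}

```text
t: 7.02
tool_pos: [0.5863, -0.1299, 0.0637]
orientation: [0.068, 3.14, -0.0]
force: [-0.6, -1.2, 1.7]
opening: 0.0004
gripper_force: 1.0
```

```bash
python3 -c "
from h import *
F=[]
for i in range(4): delta([*rk(.033,.037),.064]); eyes.read_camera('wrist'); F.append(read_state()['force'])
print(np.mean(F,0))
"
```

```text
t 7.02 pos [ 0.5863 -0.1299  0.0637] F [-0.6  -1.21  1.73] tilt [ 6.e-04 -1.e-04 -1.e+00] d_cm [ 0.08  0.1  -0.03] roll 0.05
t 7.07 pos [ 0.5863 -0.1296  0.0636] F [-0.51  2.37  1.17] tilt [ 5.e-04  3.e-04 -1.e+00] d_cm [ 0.07  0.07 -0.04] roll 0.06
t 7.12 pos [ 0.5862 -0.13    0.0636] F [-0.53  1.7   1.75] tilt [ 4.e-04  6.e-04 -1.e+00] d_cm [ 0.07  0.11 -0.04] roll 0.06
t 7.17 pos [ 0.5862 -0.1304  0.0636] F [-0.29  1.95  1.73] tilt [ 4.e-04  6.e-04 -1.e+00] d_cm [ 0.07  0.15 -0.04] roll 0.04
[-0.25438845  1.82917014  1.82818923]
```

All three keys have been pressed in order. Now I lift off and move behind the tin.

>>> {"name": "play_rows", "arguments": {"targets": [0, 0, -2, 0, 0, 0, -4, 0, 1.5, 0, -5.5, 0, 4.5, -1, -5.5, 0, 8, -2, -5.5, 0, 11.5, -3, -5.5, 0, 15, -4, -5.5, 0, 18, -4.7, -5.5, 0], "grip": 2.4}}

```text
t: 7.88
tool_pos: [0.4017, -0.1707, 0.1177]
orientation: [-0.07, -3.14, -0.0]
force: [-0.1, -0.7, 0.4]
opening: 0.0235
gripper_force: 0.0
```

>>> {"name": "play_rows", "arguments": {"targets": [0.5, 0, 0, -5, 0.6, 0, 0, -11, 0.6, 0, 0, -17, 0.6, 0, 0, -23, 0.6, 0, 0, -29, 0.6, 0, 0, -29, 0.6, 0, 0, -29, 0.6, 0, 0, -29]}}

```text
t: 8.55
tool_pos: [0.3979, -0.1701, 0.1182]
orientation: [0.713, -3.059, -0.0]
force: [0.2, 0.8, -0.2]
opening: 0.0237
gripper_force: 0.0
```

```bash
python3 -c "
from h import *
c=cam('wrist'); save('pics/w3.png',c['image'])
delta([*rk(-.1534,-.0109),.008]); print(read_state()['opening'],read_state()['q'].round(2))
w=np.array(ray(c,320,200,.038));print(proj(c,[.4405,-.148,.038]),w)
"
```

```text
t 8.6 pos [ 0.3979 -0.17    0.1182] F [-0.2   0.81 -0.26] tilt [-3.e-04  1.e-04 -1.e+00] d_cm [-1.000e-02  1.600e-01  1.102e+01] roll 28.82
0.023819230821192923 [-0.52 -0.27  2.05 -0.    1.36 -2.55]
(np.float64(316.91263099205554), np.float64(308.7002256130561)) [ 0.3630538  -0.18369033  0.038     ]
```

View pics/w3.png

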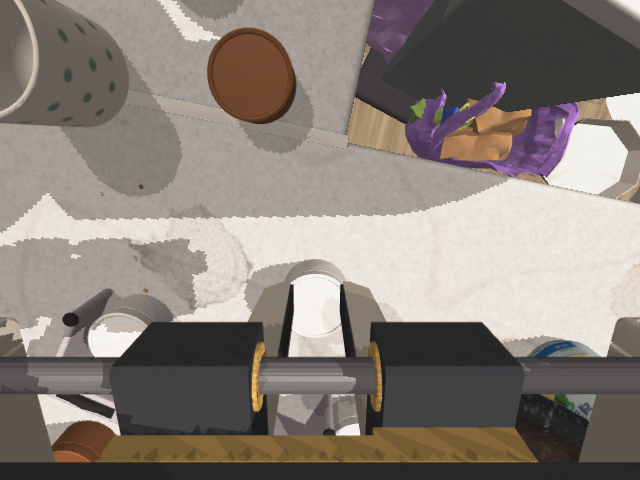

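The wrist view shows the tin centred between the finger lines at (316,303), as predicted. Going down behind it.

>>> {"name": "play_rows", "arguments": {"targets": [0, 0.1, 3, 0, 0, 0.1, 6, 0, 0, 0.1, 8.5, 0, 0, 0.1, 10, 0, 0, 0.1, 10.8, 0, 0, 0.1, 10.8, 0, 0, 0.1, 10.8, 0]}}

```text
t: 9.18
tool_pos: [0.3978, -0.1691, 0.0107]
orientation: [0.718, -3.058, -0.0]
force: [0.8, 0.2, -0.2]
opening: 0.0241
gripper_force: 0.0
```

```bash
python3 -c "
from h import *
delta([*rk(-.0966,.021),.009])
"
```

```text
t 9.18 pos [ 0.3978 -0.1691  0.0107] F [ 0.83  0.24 -0.21] tilt [-2.e-04  1.e-04 -1.e+00] d_cm [-6.5   0.12  0.17] roll 28.95
```

Push 6.5 cm diagonally and slowly, then back off and look from the top.

>>> {"name": "play_rows", "arguments": {"targets": [-0.8, 0.1, 0, 0, -1.6, 0.1, 0, 0, -2.4, 0.1, 0, 0, -3.2, 0.1, 0, 0, -4.0, 0.1, 0, 0, -4.8, 0.1, 0, 0, -5.6, 0.1, 0, 0, -6.0, 0.1, 0, 0]}}

```text
t: 9.85
tool_pos: [0.452, -0.1408, 0.0104]
orientation: [-0.72, 3.058, -0.0]
force: [-2.0, -1.7, 2.5]
opening: 0.024
gripper_force: 1.0
```

>>> {"name": "play_rows", "arguments": {"targets": [-0.4, 0, 0, 0, -0.5, 0, 0, 0, -0.5, 0, 0, 0, 1.0, 0, 0, 0, 2.5, 0, 0, 0, 3.0, 0, 0, 0, 3.0, 0, 0, 0]}}

```text
t: 10.43
tool_pos: [0.4231, -0.1551, 0.0101]
orientation: [0.717, -3.058, -0.001]
force: [-0.7, 0.5, -0.8]
opening: 0.0236
gripper_force: 0.0
```

```bash
python3 -c "
from h import *
c=cam('top'); save('pics/t2.png',cv2.resize(c['image'][155:275,225:405],None,fx=4,fy=4,interpolation=cv2.INTER_CUBIC))
w=cam('wrist'); save('pics/w4.png',w['image'])
delta([*rk(-.12,.037),.009]); print(proj(c,[*rk(-.068,.037),.038]))
"
```

```text
t 10.53 pos [ 0.4244 -0.1549  0.0105] F [ 0.02 -0.56  0.48] tilt [ 8.e-04 -1.e-04 -1.e+00] d_cm [-2.21  2.56  0.15] roll 28.94
(np.float64(293.03325906246374), np.float64(223.82708764300958))
```

View pics/t2.png

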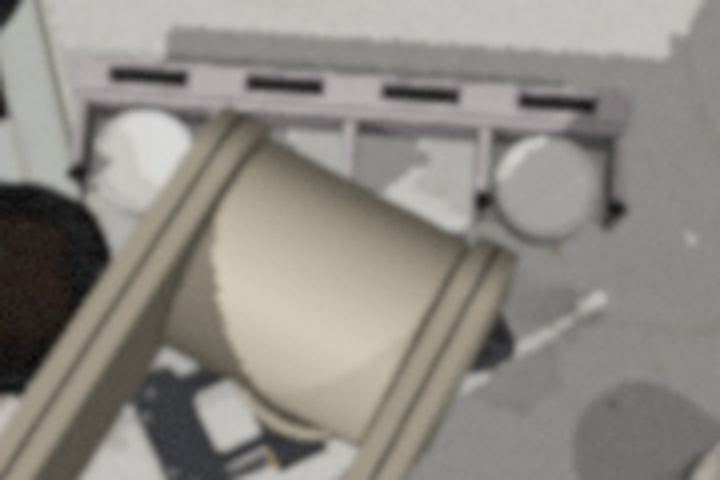

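The arm hides the tin in the top view. I turn straight to the rack, then look with the scene camera.

>>> {"name": "play_rows", "arguments": {"targets": [0.5, 0.8, 0, 6, 0.5, 1.6, 0, 12, 0.0, 2.4, 0, 18, -0.8, 2.6, 0, 24, -1.5, 2.6, 0, 29, -1.5, 2.6, 0, 29, -1.5, 2.6, 0, 29]}}

```text
t: 11.12
tool_pos: [0.4265, -0.1246, 0.0105]
orientation: [0.064, 3.141, -0.0]
force: [1.0, 0.3, -0.4]
opening: 0.0241
gripper_force: 0.0
```

```bash
python3 -c "
from h import *
c=cam('scene'); a=np.array(proj(c,[*rk(-.03,.0),.03])).astype(int); x0,y0=a-[100,75]
save('pics/s2.png',cv2.resize(c['image'][y0:y0+150,x0:x0+200],None,fx=4,fy=4,interpolation=cv2.INTER_CUBIC)); print(x0,y0)
delta([*rk(-.0398,.037),.009])
for p in((-.068,.037),(-.007,.037)): print((np.array(proj(c,[*rk(*p),.038]))-[x0,y0])*4)
"
```

```text
241 171
t 11.17 pos [ 0.4261 -0.1247  0.0104] F [ 0.52 -0.73 -0.45] tilt [-0. -0. -1.] d_cm [-8.67  0.26  0.14] roll 0.22
[303.87821715 294.96023908]
[375.06746175 255.85323426]
```

View pics/s2.png

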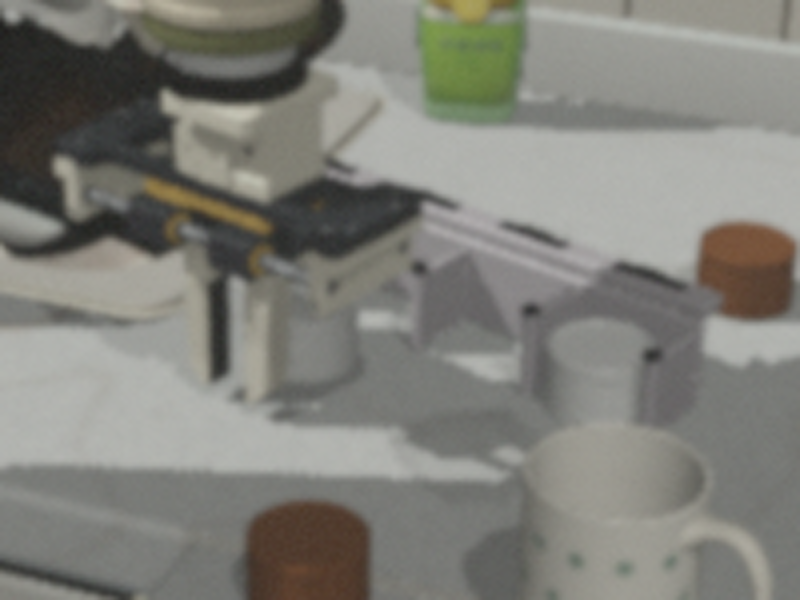

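The scene view shows the tin (right edge at crop x=358) just in front of the fingers, about where predicted. Push straight in.

>>> {"name": "play_rows", "arguments": {"targets": [0, 0.3, 0, 0, -1, 0.3, 0, 0, -2, 0.3, 0, 0, -2.8, 0.3, 0, 0, -3.6, 0.3, 0, 0, -4.4, 0.3, 0, 0, -5.2, 0.3, 0, 0, -5.2, 0.3, 0, 0]}}

```text
t: 11.83
tool_pos: [0.4795, -0.1244, 0.0106]
orientation: [0.069, 3.14, -0.0]
force: [0.6, 0.2, -0.4]
opening: 0.0237
gripper_force: 0.0
```

```bash
python3 -c "
from h import *
c=cam('scene'); a=np.array(proj(c,[*rk(-.03,.0),.03])).astype(int); x0,y0=a-[60,50]
save('pics/s3.png',cv2.resize(c['image'][y0:y0+90,x0:x0+120],None,fx=6,fy=6,interpolation=cv2.INTER_CUBIC)); print(x0,y0)
delta([*rk(-.0398,.037),.009])
"
```

```text
281 196
t 11.88 pos [ 0.4787 -0.1242  0.0104] F [0.11 1.08 0.63] tilt [ 4.e-04 -1.e-04 -1.e+00] d_cm [-3.42  0.    0.14] roll 0.02
```

View pics/s3.png

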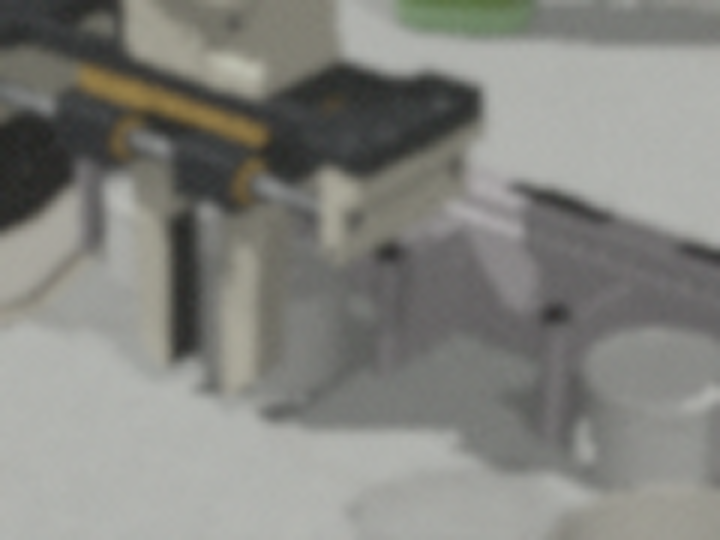

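The tin, at crop (310,340), is entering left of the middle divider's nose (390,255), with the force near zero. Continue.

>>> {"name": "play_rows", "arguments": {"targets": [-0.5, 0, 0, 0, -1.0, 0, 0, 0, -1.5, 0, 0, 0, -2.0, 0, 0, 0, -2.5, 0, 0, 0, -2.8, 0, 0, 0, -3.0, 0, 0, 0, -3.0, 0, 0, 0]}}

```text
t: 12.55
tool_pos: [0.5084, -0.1255, 0.0104]
orientation: [0.069, 3.141, -0.0]
force: [0.2, -0.9, 0.8]
opening: 0.0239
gripper_force: 0.0
```

>>> {"name": "play_rows", "arguments": {"targets": [-0.2, 0, 0, 0, -0.3, 0, 0, 0, -0.4, 0, 0, 0, -0.5, 0, 0, 0, -0.5, 0, 0, 0, -0.5, 0, 0, 0]}}

```text
t: 13.05
tool_pos: [0.5128, -0.1257, 0.0103]
orientation: [-0.07, -3.141, -0.0]
force: [-0.2, -0.6, -0.2]
opening: 0.024
gripper_force: 0.4
```

```bash
python3 -c "
from h import *
F=[]
for i in range(4): delta([*rk(-.0398,.037),.009]); eyes.read_camera('wrist'); F.append(read_state()['force'])
print(np.mean(F,0))
"
```

```text
t 13.05 pos [ 0.5128 -0.1257  0.0103] F [-0.18 -0.57 -0.19] tilt [-2.e-04  0.e+00 -1.e+00] d_cm [-0.   -0.    0.13] roll -0.0
t 13.1 pos [ 0.5128 -0.1257  0.0103] F [-0.95 -0.63 -0.73] tilt [-1.e-04 -0.e+00 -1.e+00] d_cm [-0.   -0.    0.13] roll -0.0
t 13.15 pos [ 0.5129 -0.1257  0.0103] F [-1.3   0.08 -0.43] tilt [-1.e-04  0.e+00 -1.e+00] d_cm [-0.   -0.    0.13] roll -0.0
t 13.2 pos [ 0.5128 -0.1256  0.0103] F [-2.27  1.03 -0.5 ] tilt [-1.e-04  0.e+00 -1.e+00] d_cm [-0.   -0.    0.13] roll 0.0
[-1.29320113 -0.1225052  -0.50907199]
```

>>> {"name": "play_rows", "arguments": {"targets": [-0.1, 0, 0, 0, -0.2, 0, 0, 0, -0.2, 0, 0, 0, -0.2, 0, 0, 0]}}

```text
t: 13.58
tool_pos: [0.5132, -0.1256, 0.01]
orientation: [-0.069, -3.137, -0.001]
force: [-9.6, 0.6, 7.0]
opening: 0.0241
gripper_force: 4.9
```

```bash
python3 -c "
from h import *
F=[]
for i in range(4): delta([*rk(-.0398,.037),.009]); eyes.read_camera('wrist'); F.append(read_state()['force'])
print(np.mean(F,0))
"
```

```text
t 13.58 pos [ 0.5132 -0.1256  0.01  ] F [-9.65  0.58  6.95] tilt [-3.8e-03  4.0e-04 -1.0e+00] d_cm [ 0.03 -0.01  0.1 ] roll 0.0
t 13.63 pos [ 0.5132 -0.1256  0.01  ] F [-10.     0.32   7.37] tilt [-3.8e-03  4.0e-04 -1.0e+00] d_cm [ 0.03 -0.01  0.1 ] roll 0.0
t 13.68 pos [ 0.5132 -0.1256  0.01  ] F [-9.91  0.08  6.69] tilt [-3.8e-03  5.0e-04 -1.0e+00] d_cm [ 0.03 -0.01  0.1 ] roll 0.0
t 13.73 pos [ 0.5131 -0.1256  0.01  ] F [-8.83  0.28  8.04] tilt [-3.9e-03  5.0e-04 -1.0e+00] d_cm [ 0.02 -0.    0.1 ] roll -0.0
[-9.40378311  0.30482107  7.33333379]
```

The tin stops firmly (-9.4 N) at the expected home position. Back off and check.

>>> {"name": "play_rows", "arguments": {"targets": [0.2, 0, 0, 0, 0.6, 0, 0, 0, 1.5, 0, 0, 0, 3, 0, -1, 0, 5, 0, -4, 0, 5, 0, -7, 0, 5, 0, -10, 0, 5, 0, -13, 0]}}

```text
t: 14.45
tool_pos: [0.464, -0.1234, 0.1415]
orientation: [0.07, 3.141, -0.0]
force: [1.1, -0.7, -0.2]
opening: 0.0243
gripper_force: 0.0
```

>>> {"name": "play_rows", "arguments": {"targets": [2, 0, 0, 0, 5, 0, 0, 0, 5, 0, 0, 0, 5, 0, 0, 0, 5, 0, 0, 0]}}

```text
t: 14.87
tool_pos: [0.4153, -0.1215, 0.1406]
orientation: [0.07, 3.139, -0.001]
force: [1.3, 0.0, 0.2]
opening: 0.0244
gripper_force: 0.0
```

```bash
python3 -c "
from h import *
w=cam('wrist'); c=cam('top'); s=cam('scene')
a=w['image'][120:400]; save('pics/f.png',np.hstack([w['image'][240:,160:480],cv2.resize(c['image'][150:300,180:440],(416,240))]))
p=[*rk(-.007,.037),.038]; print(proj(w,p),proj(c,p),proj(s,p)); delta(p)
"
```

```text
(np.float64(315.86110485200624), np.float64(379.54670911462665)) (np.float64(294.9619913498261), np.float64(196.54071246284832)) (np.float64(334.76686543842453), np.float64(234.96330856526458))
t 15.02 pos [ 0.4157 -0.1214  0.1404] F [-0.02 -0.91 -0.04] tilt [ 3.e-04  0.e+00 -1.e+00] d_cm [-13.01   0.    10.24] roll 0.01
```

View pics/f.png

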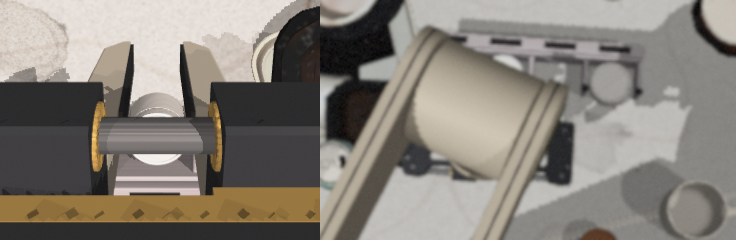

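The tin shows in the gap at wrist (316,377), where a fully home tin should appear (316,379). I'll move the arm aside for an unobstructed numeric check.

>>> {"name": "play_rows", "arguments": {"targets": [0, 0, -3, 0, 0, 3, -6, 0, 0, 7, -8, 0, 0, 11, -8, 0, 0, 15, -8, 0, 0, 19, -8, 0, 0, 23, -8, 0, 0, 27, -8, 0]}}

```text
t: 15.68
tool_pos: [0.4272, 0.1508, 0.2205]
orientation: [0.069, 3.14, 0.0]
force: [0.7, 0.2, 0.2]
opening: 0.024
gripper_force: 0.0
```

>>> {"name": "play_rows", "arguments": {"targets": [0, 4, 0, 0, 0, 8, 0, 0, 0, 12, 0, 0, 0, 12, 0, 0, 0, 12, 0, 0, 0, 12, 0, 0]}}

```text
t: 16.18
tool_pos: [0.4323, 0.2684, 0.2198]
orientation: [-0.067, -3.14, 0.002]
force: [-0.0, -0.0, -0.3]
opening: 0.0239
gripper_force: 0.0
```

```bash
python3 -c "
from h import *
c=cam('top'); g=cv2.cvtColor(c['image'],cv2.COLOR_RGB2GRAY)[160:230,240:390]
h=cv2.HoughCircles(cv2.resize(g,None,fx=4,fy=4,interpolation=cv2.INTER_CUBIC),cv2.HOUGH_GRADIENT,1,100,param1=80,param2=15,minRadius=44,maxRadius=60)
for x,y,r in h[0]:
    p=ray(c,240+x/4,160+y/4,.038)[:2]-O; cs,sn=np.cos(YAW),np.sin(YAW)
    print(x,y,r,'rack mm',1000*np.array([cs*p[0]-sn*p[1],sn*p[0]+cs*p[1]]).round(4))
print(read_state()['tool_pos'],read_state()['t'])
"
```

```text
215.5 147.5 50.6 rack mm [-7.9 39.3]
83.5 142.5 53.9 rack mm [ -9.9 112. ]
489.5 169.5 52.7 rack mm [ -10.3 -112. ]
[0.43248125 0.26773835 0.21998031] 16.2333
```

The lone tin measures x = -7.9 mm in the rack (home is -7), as deep as the two stored tins, and 2.3 mm off the gap's middle line. Handing in.

```bash
python3 -c "
from h import *
print(workorder.close_job())"
```

```text
the job is handed in; nothing more can be done
None
```

I pressed the first three keys in order from the mug's end (key_4, key_3, key_2), left the fourth alone, pushed the lone tin home into the third gap (gap_2) and handed the job in; the hand-in returned no verdict.

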